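# Clamp a pine block in a ratchet clamp

## Robot

A 6-joint arm with a two-finger parallel gripper is mounted at the origin on a cart in front of the work surface, level with it; the furniture and walls round the work are solid. World frame = base frame: x ahead of the robot, y to its left, z up, the work surface at z = 0. Lengths are in mm, angles in rad, forces in N, time in s.
With the tool pointing down it reaches from about 350 to 975 mm from the base axis. Payload 7.1 kg.
Tool frame: the origin (TCP) lies at the very end of the fingers, on their centre line; the grasp point (between the pads) lies ctrl.hold_point_z behind it (ctrl.hold_point_z is the distance from the TCP to the grasp point, in mm); z points along the fingers, y is the line along which they close (so a half turn about z gives the same grasp; the last joint's range is limited). The gripper opens to 88 mm and grips with 3 to 60 N. Pads are 20 mm wide; open, the fingers measure 115 mm over their backs; the gripper's body (75 mm by 178 mm) begins 61 mm behind the grasp point.
Start: joints at [1.31, 0.423, 1.63, -0, 1.089, -0.019], TCP at [149.625, 606.809, 222.675] pointing down, gripper open.
Joint ranges: [-3, 3], [-0.9, 2.11], [0.09, 2.58], [-1.31, 4.45], [0.11, 2.69], [-2.54, 2.54]. Speed limits (rad/s): [2.39, 2.39, 3.01, 3.14, 3.14, 3.14].

## Interface

Orientations are given as a rotation vector (axis times angle).
In Python, from workcell import ctrl gives the robot as it stands. The module is installed in compiled form; this text tells all that it offers.
- The arm moves only by the shell command python3 -m creep 'ROWS'. ROWS is JSON, a list of rows, each an object with "translation": the shift along the tool's x, y, z in mm, a list of three; "angular": the turn, a rotation vector about the tool's x, y, z in rad, a list of three; "jaw": the opening, from 0 (shut) to 1 (fully open). A call has exactly 8 rows; each row is the pose to reach, as a shift and turn from the pose commanded when the call began, along the tool's axes at that moment; what a row does not reach only later rows make up. A row lasts 1/8 s, in which the tool goes at most 62.5 mm and 10.7 degrees, less where a joint would pass 70% of its speed; a pose out of reach is approached as far as the arm can. A call with a gripper value outside its range is refused whole. The fingers move at their own pace and stop on an object; the grip force is fixed at half the most. Time passes only in rows, so rows that repeat a pose let the fingers close, or fill a call up. It gives the time, the measured TCP pose, the force, the opening and the grip force at its end, in the units of the state.
- ctrl.get_obs(): the state, without advancing time (a new reading comes with each control period).
- ctrl.get_image(name): name is "side" or "top"; returns the picture (480x640x3 uint8, red, green, blue); there is no depth.
- ctrl.camera_info(name): a dict with "camera_matrix" (3x3 intrinsics, pixels), "distortion" ([k1, k2, p1, p2, k3] as OpenCV has them; the pictures are not rectified), "world_from_camera" (4x4, takes a point from camera to world coordinates). Camera axes: x right, y up, looking along -z (the intrinsics and any distortion apply to the point x, -y, -z); pixel columns grow to the right and rows downward; lengths in mm; the calibration is good to about 2 mm. A picture is of the moment at which its call begins. camera_info takes no time and is no camera call.
- ctrl.close_job(): hands the job in; it is judged then, once.
Trained networks look in the newest picture that a camera, given by its name, has taken for a name from the list of things; names that differ only in an ending like _2 or _b are one class to them, and where a whole thing is asked for, a point or a joint stands for the part that bears it (a point fixed in the world has none). Each returns a list of dicts, best first, with "score" (0 to 1); they miss things now and then, are a little off and sometimes report something else, mostly with a low value. They report only what shows in the picture. A call takes as long as a camera call.
- ctrl.look_for(camera, label): "rect" ([left, top, right, bottom] in pixels, round what is visible of it).
The state is a dict: "t": time; "qpos": joint angles; "qvel": joint speeds; "joint_torque": joint torques, N m; "ee_pos": TCP position; "orientation": TCP orientation; "ft_force": force on the tool from outside, world axes, zero at the start; "moment": the same for the moment, N m; "width": finger opening in mm; "grasp_force": force on a finger pad.
Only numpy, scipy, OpenCV 4.12 (cv2) and the standard library are available. Lean on these libraries where they do the work, as an engineer would, in place of code of your own. Each camera call takes 0.05 s, during which the arm holds its last target. There are 200 camera calls.

## Task

Clamp the pine block in the ratchet clamp, ready for drilling. Lay it flat on the clamp's bed between the jaw and the fixed stop, its long sides along them and its middle in line with the jaw, then swing the clamp's lever back and forth until the jaw presses the block on the stop with about 100 N, which is when the handle takes a push of about 14 N; no more than 150 N, or the wood is crushed. Finish with the lever swung right back against its rest stop and let go, the block still clamped, and leave the other things on the bench alone.

Things in the scene. Friction and masses are not known exactly. Their poses are not given: they have to be found in the camera images.
- block_center (a point): Centre of the loose pine block (bare wood, 60 x 160 x 40 mm, 0.25 to 0.5 kg), half-way up it. Its own y axis runs along the 160 mm length, x across the 60 mm width, z up (40 mm). It lies flat on the bench to the right of the clamp, in front of the tall bench grinder (which begins about x = 0.53 m; carry the block round it), length roughly along the bench.
- pine_block: The same pine block; origin at the centre of its underside, same axes.
- clamp_bed: Steel bed of the ratchet clamp, 6 mm thick, fixed to the bench, turned up to 0.25 rad. In its frame it spans x -85..85, y -170..130 mm, origin at bench height. +y: from the lever end to the fixed stop, the way the jaw advances. The bay is its upper face (z = 6 mm) between jaw pad (face at y = 0 when open) and stop, 73 to 85 mm wide; a block lies there with its 160 mm length along the bed's x.
- jaw_pad: Steel pad of the moving jaw, 90 mm wide, 12 thick, from 8 to 28 mm above the bench. Origin: middle of its front face (facing the stop), at bench height; +y as the bed's. Fully open at the start. It advances 14 mm per rad of ratchet wheel (2.2 mm a notch); once on the block it presses through two springs, 10 N per mm together, solid after 17 mm.
- stop_face (a point): Middle of the upper edge of the fixed stop's gripping face (bolted-down grey bar, 130 wide, 24 thick, top 28 mm above the bench). +y points away from the jaw, as the bed's +y.
- lever_grip (a point): Middle of the upright black round handle at the end of the ratchet lever: 20 mm diameter, from 56 to 114 mm above the bench, this point at 86 mm. It goes round the hub at 110 mm radius in a level arc.
- lever_hub (a point): Point on the upright axis of lever and ratchet wheel, at the same height (86 mm) as lever_grip. Wheel of 40 teeth, 96 mm across, under the lever; the hub itself is 60 mm high.
- lever (a joint): Lever angle, rad: 0 at its rest stop (away from the jaw), up to 1.3 at the other stop; grows clockwise from above. Growing: its pawl drives the wheel (notch 0.157 rad) and the jaw advances; back, it clicks over the teeth while a pawl holds the wheel; up to a notch is lost per reversal. It stays where left. Handle push when working: about 1.5 N, plus 0.13 N per N of clamping; back 1.5 N.
- tape_measure: Yellow pocket tape measure, 38 x 84 x 64 mm, at the left; to be left alone. Origin at its underside.
- pipe_elbow: Grey pipe elbow, 67 x 59 x 34 mm, at the right front; to be left alone. Origin at its underside.
- bearing: Ball bearing, 52 mm across, 15 mm high, behind the clamp; to be left alone. Origin at its underside.
- masking_tape: Roll of masking tape, 103 mm across, 25 mm high, left of the clamp; to be left alone. Origin at its underside.

How it is judged:
By the outcome, as a careful person would: the job done as asked, in the order asked, and still so for the second after the job is handed in, with the robot touching nothing.
It also fails if it takes over 70 s, if anything falls off the work surface, if the arm or the gripper's body presses on something with over 40 N, if the wrist force passes 120 N, or if a joint passes its speed limit or range.

## Working session

There is one attempt and no reset: what is moved stays moved. The work goes in short steps, Python scripts to look and compute and a shell command to move; the robot and the scene stay as the last step left them, time stands still between calls to the robot, and variables do not carry over. Pictures are saved under pics/ and viewed, at most 11 in all, crops included, and the job is handed in when it is done.

```bash
mkdir -p pics
cat > h.py <<'E'
import numpy as np, cv2
from workcell import ctrl
from scipy.spatial.transform import Rotation as R
def cam(n):
    i=ctrl.camera_info(n); return np.array(i["camera_matrix"],float),np.array(i["distortion"],float),np.array(i["world_from_camera"],float)
def pix2w(n,uv,z):
    K,d,T=cam(n); p=cv2.undistortPoints(np.array(uv,float).reshape(-1,1,2),K,d).reshape(-1,2)
    r=np.c_[p[:,0],-p[:,1],-np.ones(len(p))]@T[:3,:3].T; o=T[:3,3]
    return o+r*((z-o[2])/r[:,2])[:,None]
def w2pix(n,P):
    K,d,T=cam(n); q=(np.array(P,float).reshape(-1,3)-T[:3,3])@T[:3,:3]
    return cv2.projectPoints(q*[1,-1,-1],np.zeros(3),np.zeros(3),K,d)[0].reshape(-1,2)
def snap(n,f):
    im=ctrl.get_image(n); cv2.imwrite(f"pics/{f}.png",im[:,:,::-1]); return im
E
python3 - <<'E'
from h import *
o=ctrl.get_obs(); print({k:np.round(v,3) for k,v in o.items()},ctrl.hold_point_z)
for n in("top","side"):
    snap(n,n+"0"); K,d,T=cam(n); print(n,K.round(1).tolist(),d.round(3),T.round(3).tolist())
for l in ["pine_block","clamp_bed","jaw_pad","stop_face","lever_grip","lever_hub","block_center"]:
    for n in("top","side"):
        print(l,n,[(np.round(r["rect"],1).tolist(),round(r["score"],2)) for r in ctrl.look_for(n,l)[:2]])
E
```

```text
{'t': np.float64(0.0), 'qpos': array([ 1.31 ,  0.424,  1.631, -0.   ,  1.089, -0.019]), 'qvel': array([-0.001,  0.002,  0.   , -0.001,  0.   , -0.001]), 'joint_torque': array([ 2.0000e-03, -5.4464e+01, -2.7366e+01,  6.4000e-02,  2.3000e-02,
       -0.0000e+00]), 'ee_pos': array([149.503, 606.322, 221.933]), 'orientation': array([-3.790e-01, -3.118e+00,  2.000e-03]), 'ft_force': array([-1.083, -0.274, -0.104]), 'moment': array([-0.012, -0.021,  0.038]), 'grasp_force': np.float64(0.0), 'width': np.float64(87.662)} 18.700000000000003
top [[451.3, 0.0, 323.6], [0.0, 451.3, 235.5], [0.0, 0.0, 1.0]] [0.018 0.    0.    0.    0.   ] [[0.011, 0.995, -0.103, 460.262], [-1.0, 0.011, -0.006, 158.054], [-0.005, 0.103, 0.995, 1274.36], [0.0, 0.0, 0.0, 1.0]]
side [[599.2, 0.0, 314.0], [0.0, 599.2, 229.6], [0.0, 0.0, 1.0]] [-0.037  0.     0.     0.     0.   ] [[0.952, 0.184, -0.246, 175.969], [-0.307, 0.585, -0.751, -997.617], [0.005, 0.79, 0.613, 1043.641], [0.0, 0.0, 0.0, 1.0]]
pine_block top [([398.5, 267.8, 464.0, 305.7], 0.56)]
pine_block side [([295.3, 307.9, 322.1, 377.4], 0.7)]
clamp_bed top [([206.1, 218.3, 322.7, 300.6], 0.92)]
clamp_bed side [([252.7, 193.2, 319.8, 263.0], 0.6), ([251.1, 208.1, 302.1, 235.0], 0.58)]
jaw_pad top [([282.2, 249.3, 300.7, 303.2], 0.58), ([257.4, 240.9, 267.2, 273.9], 0.49)]
jaw_pad side [([263.6, 190.0, 304.4, 202.8], 0.56), ([268.3, 214.2, 303.2, 219.0], 0.52)]
stop_face top [([216.7, 224.8, 233.2, 276.8], 0.85)]
stop_face side [([264.4, 189.6, 305.1, 200.1], 0.86)]
lever_grip top [([278.3, 248.8, 299.4, 300.9], 0.73)]
lever_grip side [([253.1, 208.4, 303.4, 235.3], 0.94)]
lever_hub top [([204.9, 216.6, 322.3, 301.7], 0.6)]
lever_hub side [([255.0, 191.9, 315.4, 259.5], 0.68), ([267.2, 213.7, 300.7, 219.0], 0.21)]
block_center top [([397.4, 263.6, 459.3, 307.5], 0.91)]
block_center side [([294.6, 310.2, 324.6, 375.0], 0.94)]
```

View pics/top0.png

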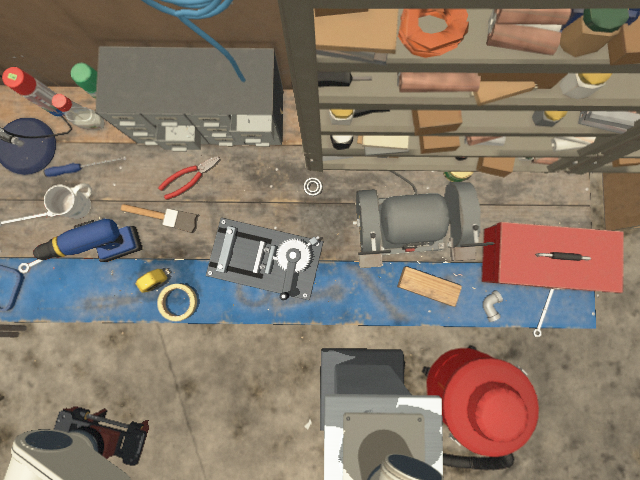

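View pics/side0.png

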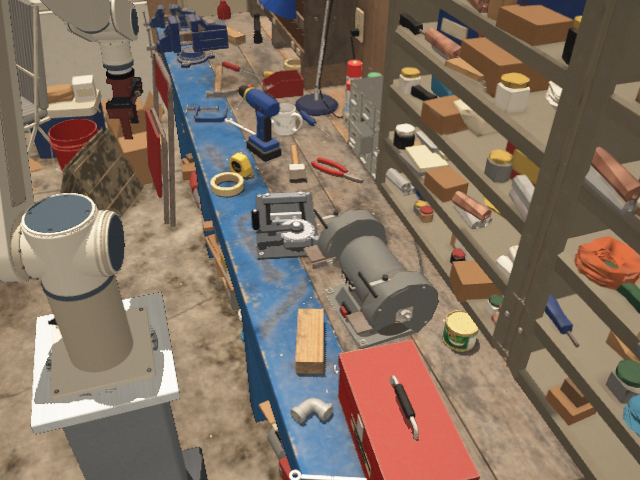

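The top view shows the clamp at about (265,258), with the stop bar at (226,250), jaw pad near (261,257), wheel at (294,256) and handle at about (288,295). The block is at (430,286), the grinder at (415,220), and the elbow at (491,305). I'll zoom in for accurate edges.

Run:
```python
import cv2,numpy as np
a=cv2.imread("pics/top0.png"); 
c=cv2.resize(a[205:315,195:335],None,fx=5,fy=5,interpolation=cv2.INTER_CUBIC); cv2.imwrite("pics/c1.png",c)
b=cv2.resize(a[255:318,390:470],None,fx=5,fy=5,interpolation=cv2.INTER_CUBIC)
s=cv2.imread("pics/side0.png"); s=cv2.resize(s[180:270,240:325],None,fx=4.5,fy=4.5,interpolation=cv2.INTER_CUBIC)
h=max(b.shape[0],s.shape[0]); o=np.zeros((h,b.shape[1]+s.shape[1],3),np.uint8); o[:b.shape[0],:b.shape[1]]=b; o[:s.shape[0],b.shape[1]:]=s
cv2.imwrite("pics/c2.png",o)
```

```text
(no output)
```

View pics/c1.png

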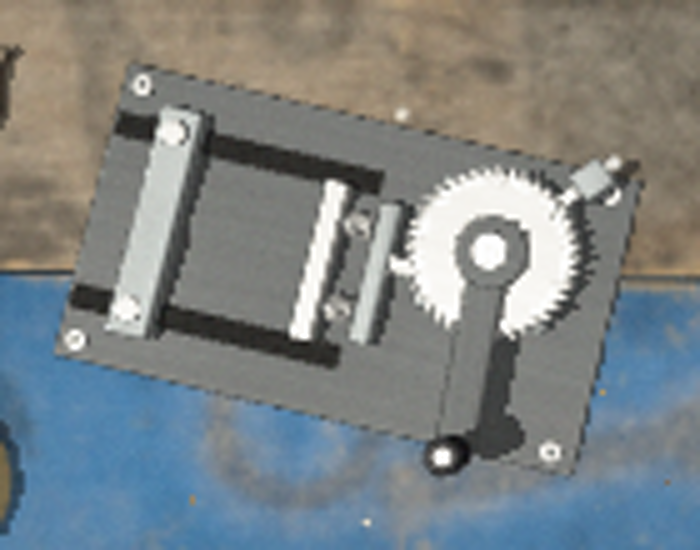

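View pics/c2.png

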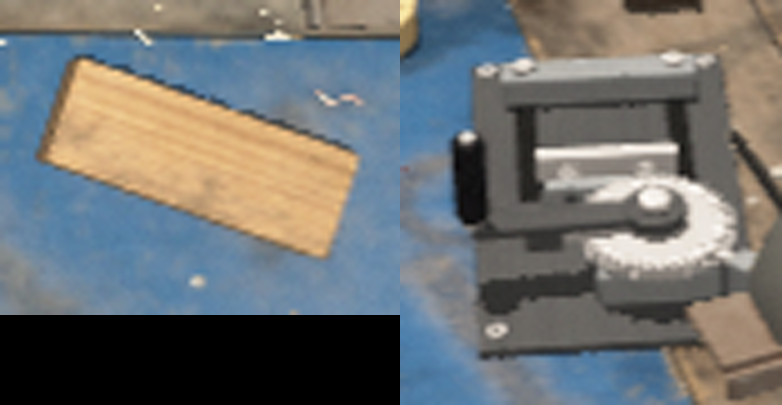

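The crops show the bed corners at (133,63), (643,180), (573,475) and (57,355), the hub at (490,252) and the handle top at (443,456). The block's top corners are at (80,57), (358,153), (327,258) and (45,160).

Run:
```python
from h import *
off=np.array([195,205])
def C(p): return (np.array(p,float)+.5)/5-.5+off
bed=pix2w("top",C([(133,63),(643,180),(573,475),(57,355)]),6)[:,:2]
# bed frame corners: +x up, +y left
loc=np.array([[85,130],[85,-170],[-85,-170],[-85,130]],float)
cl,cw=loc.mean(0),bed.mean(0); H=(loc-cl).T@(bed-cw); a=np.arctan2(H[0,1]-H[1,0],H[0,0]+H[1,1])
Rm=np.array([[np.cos(a),-np.sin(a)],[np.sin(a),np.cos(a)]]); o=cw-Rm@cl
print("bed",o,a,"res",(bed-(loc@Rm.T+o)).round(1).tolist())
def B(p,z): w=pix2w("top",C(p),z)[:,:2]; return w.round(1).tolist(),((w-o)@Rm).round(1).tolist()
print("hub",B([(490,252)],60)); print("grip",B([(443,456)],114))
print("stop right-top edge",B([(190,112),(145,334)],28),B([(207,118),(157,335)],6))
print("pad front",B([(328,180),(290,334)],28)); print("pad back",B([(348,185),(312,340)],28))
off=np.array([390,255])
bl=pix2w("top",C([(80,57),(358,153),(327,258),(45,160)]),40)[:,:2]
print("block",bl.round(1).tolist(),bl.mean(0)); v=bl[0]-bl[1]+bl[3]-bl[2]; w=bl[0]-bl[3]+bl[1]-bl[2]
print(np.linalg.norm(v)/2,np.linalg.norm(w)/2,"yaw of y",np.arctan2(-v[0],v[1]),"yaw x",np.arctan2(w[1],w[0]))
ob=ctrl.get_obs(); print(R.from_rotvec(ob["orientation"]).as_matrix().round(3))
# side check
print(w2pix("side",[[*bl.mean(0),40]]),w2pix("side",[[*o,6]]))
```

```text
bed [530.78071068 349.880249  ] -0.21659199874483623 res [[-0.8, -1.6], [0.1, 1.2], [0.8, 1.8], [-0.2, -1.4]]
hub ([[532.6, 248.4]], [[23.6, -98.7]])
grip ([[425.0, 266.4]], [[-85.4, -104.2]])
stop right-top edge ([[610.7, 419.2], [487.3, 439.9]], [[63.1, 84.8], [-61.9, 78.6]]) ([[610.0, 414.0], [487.2, 438.2]], [[63.6, 79.7], [-61.5, 76.9]])
pad front ([[573.5, 341.4], [488.1, 360.1]], [[43.5, 0.9], [-43.9, 0.8]])
pad back ([[570.8, 330.2], [484.9, 347.9]], [[43.3, -10.6], [-44.4, -11.8]])
block [[507.1, -58.9], [457.0, -208.7], [400.5, -190.8], [451.1, -39.5]] [ 453.92607655 -124.46660279]
158.82051822554484 59.256620010072815 yaw of y -0.3230167152515229 yaw x -0.3198797893551464
[[-0.971  0.239  0.   ]
 [ 0.239  0.971  0.   ]
 [-0.     0.    -1.   ]]
[[309.92538422 332.90474698]] [[285.70443081 218.03549686]]
```

```bash
cat >> h.py <<'E'
def plan(start,wps):
    """start/wps: (x,y,z,yaw of tool y). prints tool-frame shift + turn about tool z"""
    x,y,z,a=start; M=np.array([[-np.sin(a),np.cos(a),0],[np.cos(a),np.sin(a),0],[0,0,-1]])
    for w in wps: print((M@(np.array(w[:3])-start[:3])).round(1).tolist(), round(-(w[3]-a),3))
def state():
    o=ctrl.get_obs(); m=R.from_rotvec(o["orientation"]).as_matrix()
    print("t",round(float(o["t"]),2),"p",o["ee_pos"].round(1).tolist(),"yaw",round(float(np.arctan2(m[1,1],m[0,1])),4),"tilt",m[:2,2].round(4),"F",o["ft_force"].round(1).tolist(),"w",round(float(o["width"]),1),"g",round(float(o["grasp_force"]),1)); return o
E
python3 - <<'E'
from h import *
for nm,p in dict(baseL=(362,265),guardR=(462,248),motor=(415,248),red=(410,252),guardL=(370,250)).items():
    print(nm,[pix2w("top",[p],z)[0,:2].round(0).tolist() for z in(0,60,120,180)])
for P in [(530,-30,0),(530,-30,120),(550,-116,110),(550,-116,180),(540,-60,110),(527,-188,110),(560,-130,140)]:
    print(P,w2pix("side",[P])[0].round(0),w2pix("top",[P])[0].round(0))
plan((149.6,606.8,222.7,1.329),[(250,550,215,1.329-.18),(320,490,210,.95),(370,430,200,.77),(395,370,190,.58),(405,310,180,.39),(410,250,180,.2),(420,190,180,.01),(425,130,180,-.17)])
plan((425,130,180,-.17),[(425,70,180,-.25),(425,10,180,-.32),(425,-50,180,-.32),(435,-100,165,-.32),(444.5,-121.3,120,-.32),(444.5,-121.3,90,-.32),(444.5,-121.3,80,-.32)])
E
```

```text
baseL [[510.0, 57.0], [508.0, 61.0], [505.0, 66.0], [503.0, 71.0]]
guardR [[561.0, -225.0], [556.0, -207.0], [552.0, -189.0], [547.0, -171.0]]
motor [[560.0, -93.0], [555.0, -81.0], [550.0, -69.0], [546.0, -57.0]]
red [[548.0, -79.0], [544.0, -67.0], [540.0, -56.0], [536.0, -45.0]]
guardL [[553.0, 34.0], [548.0, 40.0], [544.0, 46.0], [540.0, 52.0]]
(530, -30, 0) [328. 309.] [393. 258.]
(530, -30, 120) [329. 272.] [400. 256.]
(550, -116, 110) [350. 299.] [432. 249.]
(550, -116, 180) [352. 275.] [439. 246.]
(540, -60, 110) [337. 283.] [411. 252.]
(527, -188, 110) [352. 324.] [461. 258.]
(560, -130, 140) [357. 292.] [441. 244.]
[-111.1, -31.1, 7.7] 0.18
[-193.4, -72.6, 12.7] 0.379
[-256.3, -118.9, 22.7] 0.559
[-295.0, -171.2, 32.7] 0.749
[-319.0, -227.0, 42.7] 0.939
[-338.3, -284.1, 42.7] 1.129
[-362.3, -339.9, 42.7] 1.319
[-381.6, -397.0, 42.7] 1.499
[-59.1, 10.2, 0.0] 0.08
[-118.3, 20.3, 0.0] 0.15
[-177.4, 30.5, 0.0] 0.15
[-225.0, 48.8, 15.0] 0.15
[-244.4, 61.7, 60.0] 0.15
[-244.4, 61.7, 90.0] 0.15
[-244.4, 61.7, 100.0] 0.15
```

Run:
```python
import cv2
s=cv2.imread("pics/side0.png"); t=cv2.imread("pics/top0.png")
import numpy as np
a=cv2.resize(s[200:390,280:445],(480,552),interpolation=3); b=cv2.resize(t[180:300,355:485],(320,295),interpolation=3)
o=np.zeros((552,800,3),np.uint8); o[:,:480]=a; o[:295,480:]=b; cv2.imwrite("pics/c3.png",o)
```

```text
(no output)
```

View pics/c3.png

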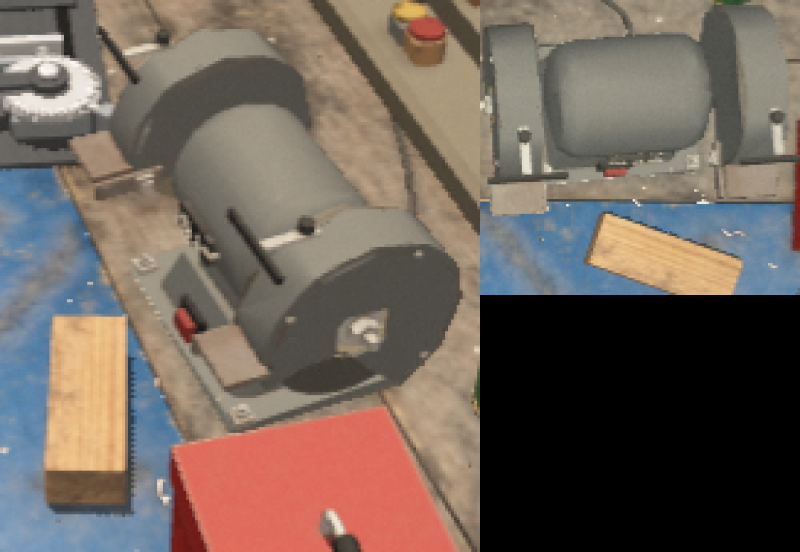

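The closer view shows the motor front starting at about x=550, with low tool rests at both ends. I'll descend about 10 mm toward the robot so the gripper body clears it.

```bash
python3 -m creep '[{"translation":[-50,-15,5],"angular":[0,0,0.1],"jaw":1},{"translation":[-105,-35,10],"angular":[0,0,0.27],"jaw":1},{"translation":[-155,-60,15],"angular":[0,0,0.45],"jaw":1},{"translation":[-205,-95,20],"angular":[0,0,0.63],"jaw":1},{"translation":[-250,-135,30],"angular":[0,0,0.8],"jaw":1},{"translation":[-290,-180,40],"angular":[0,0,0.98],"jaw":1},{"translation":[-315,-230,42],"angular":[0,0,1.15],"jaw":1},{"translation":[-335,-280,42],"angular":[0,0,1.32],"jaw":1}]'
python3 - <<'E'
from h import *
state()
E
```

```text
t: 1.8
ee_pos: [408.4, 252.9, 180.6]
orientation: [2.218, 2.225, 0.0]
ft_force: [-0.2, 0.2, -0.7]
width: 87.7
grasp_force: 0.0
t 1.8 p [408.4, 252.9, 180.6] yaw 0.003 tilt [0.0003 0.    ] F [-0.2, 0.2, -0.7] w 87.7 g 0.0
```

```bash
python3 -m creep '[{"translation":[-50,5,0],"angular":[0,0,0.1],"jaw":1},{"translation":[-110,10,0],"angular":[0,0,0.2],"jaw":1},{"translation":[-170,10,0],"angular":[0,0,0.329],"jaw":1},{"translation":[-230,10,0],"angular":[0,0,0.329],"jaw":1},{"translation":[-290,15,0],"angular":[0,0,0.329],"jaw":1},{"translation":[-340,20,30],"angular":[0,0,0.329],"jaw":1},{"translation":[-376,32,70],"angular":[0,0,0.329],"jaw":1},{"translation":[-376,32,100],"angular":[0,0,0.329],"jaw":1}]'
python3 - <<'E'
from h import *
state()
for n in("side","top"):
  im=snap(n,n+"1")
i=cv2.imread("pics/side1.png"); j=cv2.imread("pics/top1.png")
o=np.hstack([cv2.resize(i[200:400,250:450],(400,400),interpolation=3),cv2.resize(j[180:340,340:500],(400,400),interpolation=3)]); cv2.imwrite("pics/v4.png",o)
E
```

```text
t: 2.8
ee_pos: [444.3, -123.5, 79.7]
orientation: [2.549, 1.834, 0.001]
ft_force: [0.7, 0.2, -0.7]
width: 87.6
grasp_force: 0.0
t 2.8 p [444.3, -123.5, 79.7] yaw -0.3235 tilt [ 0.0016 -0.0006] F [0.7, 0.2, -0.7] w 87.6 g 0.0
```

View pics/v4.png

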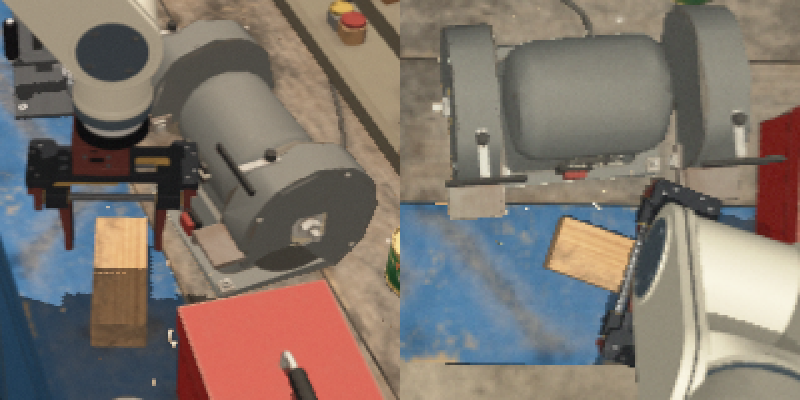

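The view shows the fingers straddling the block's width, with the body just clear of the motor and the right-hand tool rest. I'll check the projection, then go down.

Run:
```python
from h import *
c=np.array([444.3,-123.5,79.7]);d=np.array([.948,-.318,0])
print(w2pix("side",[c-d*46,c,c+d*46,[454,-124.5,40]]).round(0).tolist(), w2pix("top",[c-d*89+[0,0,90],c+d*89+[0,0,90]]).round(0).tolist())
print("side tips seen", [250+68/2,200+248/2],[250+160/2,200+248/2])
```

```text
[[285.0, 321.0], [306.0, 321.0], [327.0, 321.0], [310.0, 333.0]] [[431.0, 326.0], [453.0, 256.0]]
side tips seen [284.0, 324.0] [330.0, 324.0]
```

```bash
python3 -m creep '[{"translation":[0,0,18],"angular":[0,0,0],"jaw":1},{"translation":[0,0,36],"angular":[0,0,0],"jaw":1},{"translation":[0,0,50],"angular":[0,0,0],"jaw":1},{"translation":[0,0,55],"angular":[0,0,0],"jaw":1},{"translation":[0,0,55],"angular":[0,0,0],"jaw":0.75},{"translation":[0,0,55],"angular":[0,0,0],"jaw":0.6},{"translation":[0,0,55],"angular":[0,0,0],"jaw":0.4},{"translation":[0,0,55],"angular":[0,0,0],"jaw":0.4}]'; python3 -c "
from h import *
state()"
```

```text
t: 3.9
ee_pos: [444.2, -121.3, 26.3]
orientation: [2.546, 1.838, 0.002]
ft_force: [1.9, -0.2, 3.4]
width: 59.5
grasp_force: 30.0
t 3.9 p [444.2, -121.3, 26.3] yaw -0.3201 tilt [ 0.0021 -0.0006] F [1.9, -0.2, 3.4] w 59.5 g 30.0
```

Run:
```python
from h import *
plan((444.2,-121.3,25.7,-.32),[(442,-121,70,-.32),(420,-110,115,-.32),(408,-65,155,-.32),(405,-5,165,-.32),(405,55,165,-.32),(405,115,165,-.15),(410,175,165,.03),(420,235,165,.21)])
b=np.array([530.8,349.9]);p=b+40*np.array([.215,.9766]); print(p)
plan((420,235,165,.21),[(435,270,165,.39),(455,300,165,.57),(480,325,165,.75),(500,350,165,.93),(520,370,165,1.11),(p[0],p[1],165,1.28),(p[0],p[1],150,1.354),(p[0],p[1],120,1.354)])
```

```text
[-0.4, -2.2, -44.3] -0.0
[3.1, -26.5, -89.3] -0.0
[42.1, -52.1, -129.3] -0.0
[98.1, -73.8, -139.3] -0.0
[155.0, -92.7, -139.3] -0.0
[212.0, -111.5, -139.3] -0.17
[270.5, -125.7, -139.3] -0.35
[330.6, -135.1, -139.3] -0.53
[539.4   388.964]
[31.1, 22.0, 0.0] -0.18
[56.3, 47.8, 0.0] -0.36
[75.5, 77.4, 0.0] -0.54
[95.8, 102.2, 0.0] -0.72
[111.2, 125.9, 0.0] -0.9
[125.7, 148.9, 0.0] -1.07
[125.7, 148.9, 15.0] -1.144
[125.7, 148.9, 45.0] -1.144
```

```bash
python3 -m creep '[{"translation":[0,-2,-30],"angular":[0,0,0],"jaw":0.4},{"translation":[3,-22,-75],"angular":[0,0,0],"jaw":0.4},{"translation":[35,-45,-120],"angular":[0,0,0],"jaw":0.4},{"translation":[90,-72,-139],"angular":[0,0,0],"jaw":0.4},{"translation":[150,-92,-139],"angular":[0,0,0],"jaw":0.4},{"translation":[210,-111,-139],"angular":[0,0,-0.17],"jaw":0.4},{"translation":[270,-126,-139],"angular":[0,0,-0.35],"jaw":0.4},{"translation":[330.6,-135.1,-139.3],"angular":[0,0,-0.53],"jaw":0.4}]'; python3 -m creep '[{"translation":[31,22,0],"angular":[0,0,-0.18],"jaw":0.4},{"translation":[56,48,0],"angular":[0,0,-0.36],"jaw":0.4},{"translation":[75,77,0],"angular":[0,0,-0.54],"jaw":0.4},{"translation":[96,102,0],"angular":[0,0,-0.72],"jaw":0.4},{"translation":[111,126,0],"angular":[0,0,-0.9],"jaw":0.4},{"translation":[125.7,149,0],"angular":[0,0,-1.07],"jaw":0.4},{"translation":[125.7,149,20],"angular":[0,0,-1.144],"jaw":0.4},{"translation":[125.7,149,55],"angular":[0,0,-1.144],"jaw":0.4}]'
python3 - <<'E'
from h import *
state()
for n in("side","top"): snap(n,n+"2")
i=cv2.imread("pics/side2.png"); j=cv2.imread("pics/top2.png")
o=np.hstack([cv2.resize(i[130:290,210:370],(400,400),interpolation=3),cv2.resize(j[190:350,180:340],(400,400),interpolation=3)]); cv2.imwrite("pics/v5.png",o)
E
```

```text
t: 4.9
ee_pos: [417.0, 235.9, 164.4]
orientation: [-1.968, -2.448, 0.004]
ft_force: [1.0, -0.3, -4.7]
width: 59.4
grasp_force: 30.0
t: 5.9
ee_pos: [538.1, 388.4, 109.3]
orientation: [-0.338, -3.123, 0.0]
ft_force: [0.3, 0.3, -4.1]
width: 59.5
grasp_force: 30.0
t 5.9 p [538.1, 388.4, 109.3] yaw 1.3549 tilt [-0.0003 -0.0002] F [0.3, 0.3, -4.1] w 59.5 g 30.0
```

View pics/v5.png

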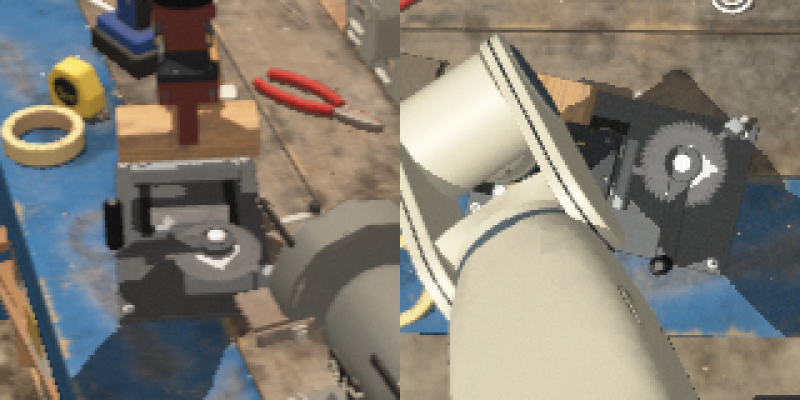

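The block is held level, with the finger at the middle of its length (side crop: block 116–258, finger 188), above the bay. Lowering and releasing.

```bash
python3 -m creep '[{"translation":[0,0,20],"angular":[0,0,0],"jaw":0.4},{"translation":[0,0,40],"angular":[0,0,0],"jaw":0.4},{"translation":[0,0,55],"angular":[0,0,0],"jaw":0.4},{"translation":[0,0,65],"angular":[0,0,0],"jaw":0.4},{"translation":[0,0,70],"angular":[0,0,0],"jaw":0.4},{"translation":[0,0,74],"angular":[0,0,0],"jaw":0.4},{"translation":[0,0,76.5],"angular":[0,0,0],"jaw":0.4},{"translation":[0,0,76.5],"angular":[0,0,0],"jaw":0.4}]'; python3 -c "
from h import *
state()"
```

```text
t: 7.0
ee_pos: [538.4, 388.6, 33.6]
orientation: [0.34, 3.123, 0.0]
ft_force: [0.2, -0.2, -3.3]
width: 59.6
grasp_force: 30.0
t 7.0 p [538.4, 388.6, 33.6] yaw 1.354 tilt [0.0002 0.0001] F [0.2, -0.2, -3.3] w 59.6 g 30.0
```

```bash
python3 -m creep '[{"translation":[0,0,1],"angular":[0,0,0],"jaw":0.4},{"translation":[0,0,1],"angular":[0,0,0],"jaw":0.75},{"translation":[0,0,1],"angular":[0,0,0],"jaw":0.85},{"translation":[0,0,1],"angular":[0,0,0],"jaw":1},{"translation":[0,0,-20],"angular":[0,0,0],"jaw":1},{"translation":[0,0,-70],"angular":[0,0,0],"jaw":1},{"translation":[30,-55,-125],"angular":[0,0,0],"jaw":1},{"translation":[80,-105,-146],"angular":[0,0,0],"jaw":1}]'
python3 - <<'E'
from h import *
state()
plan((538.4+17-0,388.6,180,1.354),[(400,100,180,.5)])
E
```

```text
t: 8.0
ee_pos: [461.5, 319.6, 171.8]
orientation: [0.34, 3.119, 0.006]
ft_force: [-0.5, -0.7, -0.2]
width: 87.7
grasp_force: 0.0
t 8.0 p [461.5, 319.6, 171.8] yaw 1.3536 tilt [0.0048 0.003 ] F [-0.5, -0.7, -0.2] w 87.7 g 0.0
[89.7, -315.3, 0.0] 0.854
```

Run:
```python
from h import *
state()
print("grip top pred side",w2pix("side",[[425,266.4,114],[425,266.4,56]]).round(1).tolist(),"seen ~",[240+67/4.5,180+134/4.5],[240+67/4.5,180+222/4.5])
print("hub pred",w2pix("side",[[532.6,248.4,60]]).round(1),"seen",[240+255/4.5,180+198/4.5])
h=np.array([532.6,248.4]);g=np.array([425,266.4]);f=np.arctan2(*(g-h)[::-1]);print(f, f-np.pi/2,h+110*np.array([np.cos(f),np.sin(f)]))
c=(438.,303.5,179.)
plan((*c,1.354),[(424.1,266.5,150,1.405),(424.1,266.5,68,1.405)])
```

```text
t 8.0 p [461.5, 319.6, 171.8] yaw 1.3536 tilt [0.0048 0.003 ] F [-0.5, -0.7, -0.2] w 87.7 g 0.0
grip top pred side [[254.7, 210.5], [255.9, 227.9]] seen ~ [254.88888888888889, 209.77777777777777] [254.88888888888889, 229.33333333333334]
hub pred [[296.  223.3]] seen [296.6666666666667, 224.0]
2.975841203493498 1.4050448766986015 [424.10758856 266.54928816]
[5.6, -39.1, 29.0] -0.051
[5.6, -39.1, 111.0] -0.051
```

Run:
```python
from h import *
for n in("side","top"): snap(n,n+"3")
ctrl.get_image("top");ctrl.get_image("top")
o=state()
p=o["ee_pos"]; plan((p[0],p[1],p[2]+.7,1.354),[(424.1,266.5,150,1.405),(424.1,266.5,68,1.405)])
i=cv2.imread("pics/side3.png"); j=cv2.imread("pics/top3.png")
o=np.hstack([cv2.resize(i[170:270,230:330],(400,400),interpolation=3),cv2.resize(j[200:320,200:320],(400,400),interpolation=3)]); cv2.imwrite("pics/v6.png",o)
```

```text
t 8.2 p [460.8, 319.7, 170.4] yaw 1.3539 tilt [0.003 0.002] F [0.1, 0.1, 0.3] w 87.8 g 0.0
[24.4, -59.8, 21.1] -0.051
[24.4, -59.8, 103.1] -0.051
```

View pics/v6.png

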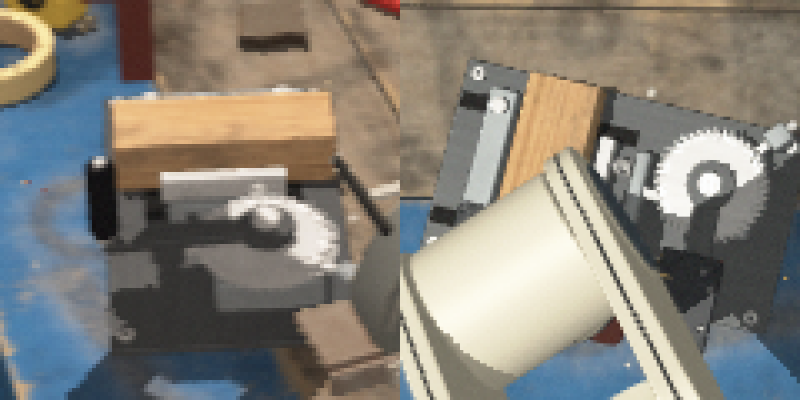

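The block lies flat in the bay parallel to the stop, and centred on the pad (side crop: block 108–334, pad 160–288). Next, the handle.

```bash
python3 -m creep '[{"translation":[12,-30,5],"angular":[0,0,-0.03],"jaw":0.6},{"translation":[24.4,-59.8,21],"angular":[0,0,-0.051],"jaw":0.5},{"translation":[24.4,-59.8,50],"angular":[0,0,-0.051],"jaw":0.5},{"translation":[24.4,-59.8,75],"angular":[0,0,-0.051],"jaw":0.5},{"translation":[24.4,-59.8,95],"angular":[0,0,-0.051],"jaw":0.5},{"translation":[24.4,-59.8,103],"angular":[0,0,-0.051],"jaw":0.4},{"translation":[24.4,-59.8,103],"angular":[0,0,-0.051],"jaw":0.28},{"translation":[24.4,-59.8,103],"angular":[0,0,-0.051],"jaw":0.28}]'; python3 -c "
from h import *
state()"
```

```text
t: 9.2
ee_pos: [424.4, 266.7, 65.7]
orientation: [0.26, 3.13, 0.001]
ft_force: [0.0, 0.4, -0.2]
width: 24.6
grasp_force: 0.0
t 9.2 p [424.4, 266.7, 65.7] yaw 1.405 tilt [0.001  0.0006] F [0.0, 0.4, -0.2] w 24.6 g 0.0
```

```bash
python3 -m creep '[{"translation":[0,-1,0],"angular":[0,0,-0.01],"jaw":0.28},{"translation":[0,-2,0],"angular":[0,0,-0.02],"jaw":0.28},{"translation":[0,-3,0],"angular":[0,0,-0.03],"jaw":0.28},{"translation":[-0.1,-4,0],"angular":[0,0,-0.036],"jaw":0.28},{"translation":[-0.1,-4.5,0],"angular":[0,0,-0.041],"jaw":0.28},{"translation":[-0.1,-5,0],"angular":[0,0,-0.045],"jaw":0.28},{"translation":[-0.1,-5,0],"angular":[0,0,-0.045],"jaw":0.28},{"translation":[-0.1,-5,0],"angular":[0,0,-0.045],"jaw":0.28}]'; python3 -c "
from h import *
state()"
```

```text
t: 10.2
ee_pos: [423.0, 261.3, 65.1]
orientation: [-0.19, -3.136, 0.0]
ft_force: [0.1, 2.2, 0.5]
width: 24.8
grasp_force: 0.8
t 10.2 p [423.0, 261.3, 65.1] yaw 1.4499 tilt [-0.     -0.0001] F [0.1, 2.2, 0.5] w 24.8 g 0.8
```

```bash
python3 -m creep '[{"translation":[0,-1.5,0],"angular":[0,0,-0.014],"jaw":0.28},{"translation":[0,-3,0],"angular":[0,0,-0.027],"jaw":0.28},{"translation":[-0.1,-4.5,0],"angular":[0,0,-0.041],"jaw":0.28},{"translation":[-0.2,-6,0],"angular":[0,0,-0.055],"jaw":0.28},{"translation":[-0.3,-7.5,0],"angular":[0,0,-0.068],"jaw":0.28},{"translation":[-0.4,-9,0],"angular":[0,0,-0.082],"jaw":0.28},{"translation":[-0.5,-10,0],"angular":[0,0,-0.091],"jaw":0.28},{"translation":[-0.5,-10,0],"angular":[0,0,-0.091],"jaw":0.28}]'; python3 -c "
from h import *
state()"
```

```text
t: 11.2
ee_pos: [421.7, 250.9, 65.0]
orientation: [-0.047, -3.14, 0.001]
ft_force: [0.0, 0.5, 0.6]
width: 24.5
grasp_force: 0.0
t 11.2 p [421.7, 250.9, 65.0] yaw 1.5411 tilt [-0.001  -0.0007] F [0.0, 0.5, 0.6] w 24.5 g 0.0
```

```bash
python3 -m creep '[{"translation":[0,-3,0],"angular":[0,0,-0.027],"jaw":0.28},{"translation":[-0.1,-5,0],"angular":[0,0,-0.045],"jaw":0.28},{"translation":[-0.3,-8,0],"angular":[0,0,-0.073],"jaw":0.28},{"translation":[-0.5,-10,0],"angular":[0,0,-0.091],"jaw":0.28},{"translation":[-0.7,-12,0],"angular":[0,0,-0.11],"jaw":0.28},{"translation":[-0.9,-14,0],"angular":[0,0,-0.128],"jaw":0.28},{"translation":[-1.2,-16,0],"angular":[0,0,-0.146],"jaw":0.28},{"translation":[-1.2,-16,0],"angular":[0,0,-0.146],"jaw":0.28}]'; python3 -c "
from h import *
state()"
```

```text
t: 12.2
ee_pos: [423.2, 235.1, 65.3]
orientation: [-0.183, 3.136, -0.0]
ft_force: [0.6, -0.3, -0.3]
width: 24.5
grasp_force: 0.0
t 12.2 p [423.2, 235.1, 65.3] yaw 1.6873 tilt [ 0.0004 -0.0002] F [0.6, -0.3, -0.3] w 24.5 g 0.0
```

```bash
python3 -m creep '[{"translation":[0,-3,0],"angular":[0,0,-0.027],"jaw":0.28},{"translation":[-0.1,-5,0],"angular":[0,0,-0.045],"jaw":0.28},{"translation":[-0.3,-8,0],"angular":[0,0,-0.073],"jaw":0.28},{"translation":[-0.5,-10,0],"angular":[0,0,-0.091],"jaw":0.28},{"translation":[-0.7,-12,0],"angular":[0,0,-0.11],"jaw":0.28},{"translation":[-0.9,-14,0],"angular":[0,0,-0.128],"jaw":0.28},{"translation":[-1.2,-16,0],"angular":[0,0,-0.146],"jaw":0.28},{"translation":[-1.2,-16,0],"angular":[0,0,-0.146],"jaw":0.28}]'
python3 - <<'E'
from h import *
state(); snap("top","top4"); snap("side","side4")
i=cv2.imread("pics/side4.png"); j=cv2.imread("pics/top4.png")
o=np.hstack([cv2.resize(i[170:270,230:330],(400,400),interpolation=3),cv2.resize(j[210:330,210:330],(400,400),interpolation=3)]); cv2.imwrite("pics/v7.png",o)
E
```

```text
t: 13.2
ee_pos: [425.7, 219.1, 65.1]
orientation: [0.411, -3.114, 0.001]
ft_force: [0.1, 0.4, 0.5]
width: 24.7
grasp_force: 0.1
t 13.2 p [425.7, 219.1, 65.1] yaw 1.8332 tilt [-0.0008 -0.0006] F [0.1, 0.4, 0.5] w 24.7 g 0.1
```

View pics/v7.png

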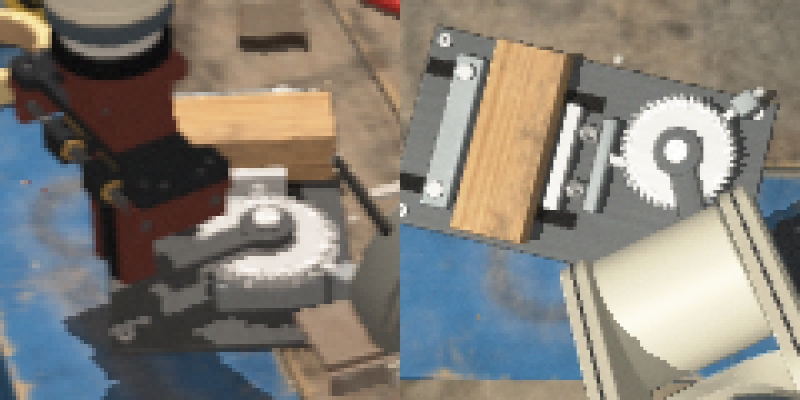

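The handle is still caged and the lever swings back freely. The block lies square in the bay. I'll keep going to the rest stop.

```bash
python3 -m creep '[{"translation":[0,-3,0],"angular":[0,0,-0.027],"jaw":0.28},{"translation":[-0.1,-5,0],"angular":[0,0,-0.045],"jaw":0.28},{"translation":[-0.3,-8,0],"angular":[0,0,-0.073],"jaw":0.28},{"translation":[-0.5,-10,0],"angular":[0,0,-0.091],"jaw":0.28},{"translation":[-0.7,-12,0],"angular":[0,0,-0.11],"jaw":0.28},{"translation":[-0.9,-14,0],"angular":[0,0,-0.128],"jaw":0.28},{"translation":[-1.2,-16,0],"angular":[0,0,-0.146],"jaw":0.28},{"translation":[-1.2,-16,0],"angular":[0,0,-0.146],"jaw":0.28}]'; python3 -c "
from h import *
state()"
```

```text
t: 14.3
ee_pos: [431.1, 204.4, 65.1]
orientation: [0.637, -3.076, -0.0]
ft_force: [-2.1, 3.5, -1.4]
width: 24.6
grasp_force: 1.9
t 14.3 p [431.1, 204.4, 65.1] yaw 1.9794 tilt [-0.0004  0.0001] F [-2.1, 3.5, -1.4] w 24.6 g 1.9
```

```bash
python3 -m creep '[{"translation":[0,-1,0],"angular":[0,0,0],"jaw":0.28},{"translation":[0,-2,0],"angular":[0,0,0],"jaw":0.28},{"translation":[0,-2,0],"angular":[0,0,0],"jaw":0.28},{"translation":[0,-2,0],"angular":[0,0,0],"jaw":0.28},{"translation":[0,-2,0],"angular":[0,0,0],"jaw":0.28},{"translation":[0,-2,0],"angular":[0,0,0],"jaw":0.28},{"translation":[0,-2,0],"angular":[0,0,0],"jaw":0.28},{"translation":[0,-2,0],"angular":[0,0,0],"jaw":0.28}]'; python3 -c "
from h import *
state()"
```

```text
t: 15.3
ee_pos: [431.3, 204.2, 65.1]
orientation: [0.636, -3.076, -0.003]
ft_force: [-7.5, 16.1, -3.3]
width: 25.0
grasp_force: 8.9
t 15.3 p [431.3, 204.2, 65.1] yaw 1.9784 tilt [-0.0011  0.002 ] F [-7.5, 16.1, -3.3] w 25.0 g 8.9
```

The rest stop is found: TCP at yaw 1.979, about 18 N at 2 mm of over-travel. First working stroke of about 1.2 rad (jaw advance at most 17 mm).

```bash
python3 -m creep '[{"translation":[-1.8,21.7,0],"angular":[0,0,0.18],"jaw":0.28},{"translation":[-7.1,40.8,0],"angular":[0,0,0.36],"jaw":0.28},{"translation":[-15.7,58.6,0],"angular":[0,0,0.54],"jaw":0.28},{"translation":[-27.3,74.5,0],"angular":[0,0,0.72],"jaw":0.28},{"translation":[-41.6,88.2,0],"angular":[0,0,0.9],"jaw":0.28},{"translation":[-58.2,99,0],"angular":[0,0,1.08],"jaw":0.28},{"translation":[-75.3,106.4,0],"angular":[0,0,1.25],"jaw":0.28},{"translation":[-75.3,106.4,0],"angular":[0,0,1.25],"jaw":0.28}]'
cat >> h.py <<'E'
def lev():
    o=state(); m=R.from_rotvec(o["orientation"]).as_matrix(); t=m[:,1]; d=o["ee_pos"][:2]-[532.6,248.4]
    print("tcp theta",round(1.979+np.pi/2-float(np.arctan2(d[1],d[0])%(2*np.pi)),3),"r",np.hypot(*d).round(1),"tangential",round(float(-o["ft_force"]@t),1),"radial",round(float(o["ft_force"]@m[:,0]),1))
E
python3 -c "
from h import *
lev()"
```

```text
t: 16.3
ee_pos: [460.1, 330.7, 65.3]
orientation: [1.28, 2.868, 0.002]
ft_force: [-0.2, -0.2, -0.3]
width: 24.7
grasp_force: 0.0
t 16.3 p [460.1, 330.7, 65.3] yaw 0.7312 tilt [0.0016 0.0006] F [-0.2, -0.2, -0.3] w 24.7 g 0.0
tcp theta 1.257 r 109.7 tangential 0.3 radial -0.0
```

```bash
python3 -m creep '[{"translation":[-1.8,-19.7,0],"angular":[0,0,-0.18],"jaw":0.28},{"translation":[-7.1,-38.8,0],"angular":[0,0,-0.36],"jaw":0.28},{"translation":[-15.7,-56.6,0],"angular":[0,0,-0.54],"jaw":0.28},{"translation":[-27.3,-72.5,0],"angular":[0,0,-0.72],"jaw":0.28},{"translation":[-41.6,-86.2,0],"angular":[0,0,-0.9],"jaw":0.28},{"translation":[-58.2,-97,0],"angular":[0,0,-1.08],"jaw":0.28},{"translation":[-74.2,-104,0],"angular":[0,0,-1.24],"jaw":0.28},{"translation":[-74.2,-104,0],"angular":[0,0,-1.24],"jaw":0.28}]'
python3 - <<'E'
from h import *
lev(); snap("top","top5"); snap("side","side5")
i=cv2.imread("pics/side5.png"); j=cv2.imread("pics/top5.png")
o=np.hstack([cv2.resize(i[170:270,230:330],(400,400),interpolation=3),cv2.resize(j[205:305,205:305],(400,400),interpolation=3)]); cv2.imwrite("pics/v8.png",o)
E
```

```text
t: 17.3
ee_pos: [431.0, 204.6, 65.5]
orientation: [-0.628, 3.077, 0.001]
ft_force: [-1.1, -0.6, -0.0]
width: 24.6
grasp_force: 0.0
t 17.3 p [431.0, 204.6, 65.5] yaw 1.9731 tilt [0.0009 0.0005] F [-1.1, -0.6, -0.0] w 24.6 g 0.0
tcp theta 0.001 r 110.6 tangential 0.1 radial 1.2
```

View pics/v8.png

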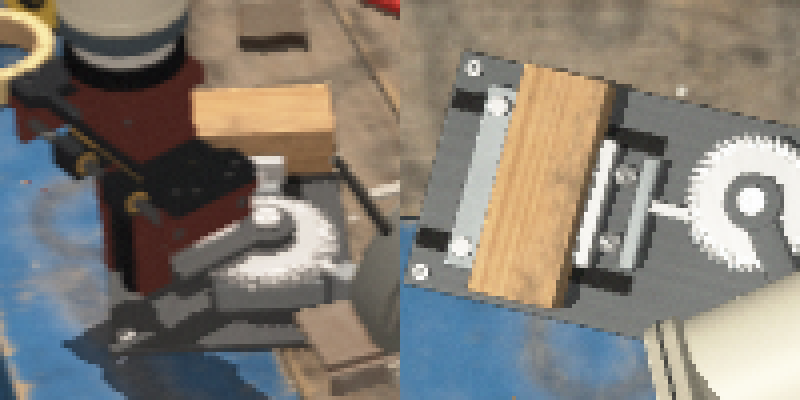

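The jaw pad has reached the block and pushed it to, or nearly to, the stop, still square. Second stroke in steps with force checks.

```bash
python3 -m creep '[{"translation":[-0.8,13.2,0],"angular":[0,0,0.12],"jaw":0.28},{"translation":[-3.4,27.2,0],"angular":[0,0,0.25],"jaw":0.28},{"translation":[-7.9,40.8,0],"angular":[0,0,0.38],"jaw":0.28},{"translation":[-13.5,52.7,0],"angular":[0,0,0.5],"jaw":0.28},{"translation":[-19.2,62.1,0],"angular":[0,0,0.6],"jaw":0.28},{"translation":[-19.2,62.1,0],"angular":[0,0,0.6],"jaw":0.28},{"translation":[-19.2,62.1,0],"angular":[0,0,0.6],"jaw":0.28},{"translation":[-19.2,62.1,0],"angular":[0,0,0.6],"jaw":0.28}]'; python3 -c "
from h import *
lev()"
```

```text
t: 18.4
ee_pos: [423.4, 269.0, 65.1]
orientation: [-0.313, -3.125, 0.004]
ft_force: [-0.3, -5.8, 3.8]
width: 24.5
grasp_force: 2.8
t 18.4 p [423.4, 269.0, 65.1] yaw 1.3713 tilt [-0.0016 -0.0022] F [-0.3, -5.8, 3.8] w 24.5 g 2.8
tcp theta 0.594 r 111.1 tangential 5.7 radial -0.8
```

```bash
python3 -m creep '[{"translation":[-0.2,7,0],"angular":[0,0,0.064],"jaw":0.28},{"translation":[-1,15,0],"angular":[0,0,0.136],"jaw":0.28},{"translation":[-2.2,21.9,0],"angular":[0,0,0.2],"jaw":0.28},{"translation":[-3.7,28.5,0],"angular":[0,0,0.26],"jaw":0.28},{"translation":[-5.5,34.5,0],"angular":[0,0,0.32],"jaw":0.28},{"translation":[-6.7,37.7,0],"angular":[0,0,0.35],"jaw":0.28},{"translation":[-6.7,37.7,0],"angular":[0,0,0.35],"jaw":0.28},{"translation":[-6.7,37.7,0],"angular":[0,0,0.35],"jaw":0.28}]'; python3 -c "
from h import *
lev()"
```

```text
t: 19.4
ee_pos: [435.7, 303.0, 64.8]
orientation: [-0.851, -3.02, 0.01]
ft_force: [-4.8, -9.9, 8.4]
width: 24.6
grasp_force: 5.9
t 19.4 p [435.7, 303.0, 64.8] yaw 1.0213 tilt [-0.0054 -0.0052] F [-4.8, -9.9, 8.4] w 24.6 g 5.9
tcp theta 0.921 r 111.2 tangential 11.0 radial -1.1
```

```bash
python3 -m creep '[{"translation":[-0.1,5,0],"angular":[0,0,0.046],"jaw":0.28},{"translation":[-0.5,10,0],"angular":[0,0,0.09],"jaw":0.28},{"translation":[-1,15,0],"angular":[0,0,0.136],"jaw":0.28},{"translation":[-2,20.5,0],"angular":[0,0,0.188],"jaw":0.28},{"translation":[-3,25.5,0],"angular":[0,0,0.234],"jaw":0.28},{"translation":[-3.7,28.3,0],"angular":[0,0,0.26],"jaw":0.28},{"translation":[-3.7,28.3,0],"angular":[0,0,0.26],"jaw":0.28},{"translation":[-3.7,28.3,0],"angular":[0,0,0.26],"jaw":0.28}]'; python3 -c "
from h import *
lev()"
```

```text
t: 20.4
ee_pos: [451.4, 324.1, 64.4]
orientation: [-1.235, -2.882, 0.017]
ft_force: [-13.2, -10.2, 13.6]
width: 24.5
grasp_force: 8.7
t 20.4 p [451.4, 324.1, 64.4] yaw 0.7611 tilt [-0.0097 -0.0075] F [-13.2, -10.2, 13.6] w 24.5 g 8.7
tcp theta 1.159 r 111.0 tangential 16.7 radial 1.7
```

The handle takes about 16 N (roughly 110 N clamping, before falling back to the latched notch). Now I'll swing back to the rest stop.

```bash
python3 -m creep '[{"translation":[-1.8,-19.7,0],"angular":[0,0,-0.18],"jaw":0.28},{"translation":[-7.1,-38.8,0],"angular":[0,0,-0.36],"jaw":0.28},{"translation":[-15.7,-56.6,0],"angular":[0,0,-0.54],"jaw":0.28},{"translation":[-27.3,-72.5,0],"angular":[0,0,-0.72],"jaw":0.28},{"translation":[-41.6,-86.2,0],"angular":[0,0,-0.9],"jaw":0.28},{"translation":[-58.2,-97,0],"angular":[0,0,-1.08],"jaw":0.28},{"translation":[-73.1,-103.6,0],"angular":[0,0,-1.22],"jaw":0.28},{"translation":[-73.1,-103.6,0],"angular":[0,0,-1.22],"jaw":0.28}]'; python3 -c "
from h import *
lev()"
```

```text
t: 21.4
ee_pos: [431.5, 204.3, 65.3]
orientation: [-0.638, 3.076, 0.003]
ft_force: [-3.1, 8.7, 0.5]
width: 24.8
grasp_force: 4.9
t 21.4 p [431.5, 204.3, 65.3] yaw 1.9801 tilt [0.    0.002] F [-3.1, 8.7, 0.5] w 24.8 g 4.9
tcp theta -0.003 r 110.3 tangential -9.2 radial -0.6
```

At the rest stop. Before letting go I'll check the latched force: a few small forward nudges until the drive pawl picks up the wheel, well short of a further notch.

```bash
python3 -m creep '[{"translation":[0,3,0],"angular":[0,0,0.02],"jaw":0.28},{"translation":[-0.2,6,0],"angular":[0,0,0.045],"jaw":0.28},{"translation":[-0.3,8,0],"angular":[0,0,0.06],"jaw":0.28},{"translation":[-0.4,10,0],"angular":[0,0,0.08],"jaw":0.28},{"translation":[-0.4,10,0],"angular":[0,0,0.08],"jaw":0.28},{"translation":[-0.4,10,0],"angular":[0,0,0.08],"jaw":0.28},{"translation":[-0.4,10,0],"angular":[0,0,0.08],"jaw":0.28},{"translation":[-0.4,10,0],"angular":[0,0,0.08],"jaw":0.28}]'; python3 -c "
from h import *
lev()"
```

```text
t: 22.4
ee_pos: [428.2, 213.0, 65.2]
orientation: [-0.513, 3.099, 0.0]
ft_force: [0.4, 0.0, -0.3]
width: 24.4
grasp_force: 0.1
t 22.4 p [428.2, 213.0, 65.2] yaw 1.8989 tilt [0.0001 0.0001] F [0.4, 0.0, -0.3] w 24.4 g 0.1
tcp theta 0.081 r 110.3 tangential 0.1 radial -0.4
```

```bash
python3 -m creep '[{"translation":[0,2,0],"angular":[0,0,0.018],"jaw":0.28},{"translation":[0,3.5,0],"angular":[0,0,0.032],"jaw":0.28},{"translation":[-0.1,5,0],"angular":[0,0,0.045],"jaw":0.28},{"translation":[-0.1,5,0],"angular":[0,0,0.045],"jaw":0.28},{"translation":[-0.1,5,0],"angular":[0,0,0.045],"jaw":0.28},{"translation":[-0.1,5,0],"angular":[0,0,0.045],"jaw":0.28},{"translation":[-0.1,5,0],"angular":[0,0,0.045],"jaw":0.28},{"translation":[-0.1,5,0],"angular":[0,0,0.045],"jaw":0.28}]'; python3 -c "
from h import *
lev()"
```

```text
t: 23.4
ee_pos: [427.0, 216.8, 65.1]
orientation: [-0.443, 3.11, -0.002]
ft_force: [4.0, -8.3, -0.1]
width: 24.7
grasp_force: 4.8
t 23.4 p [427.0, 216.8, 65.1] yaw 1.8539 tilt [ 0.0005 -0.0013] F [4.0, -8.3, -0.1] w 24.7 g 4.8
tcp theta 0.118 r 110.2 tangential 9.1 radial -1.6
```

```bash
python3 -m creep '[{"translation":[0,0.7,0],"angular":[0,0,0.006],"jaw":0.28},{"translation":[0,1.4,0],"angular":[0,0,0.012],"jaw":0.28},{"translation":[0,2,0],"angular":[0,0,0.018],"jaw":0.28},{"translation":[0,2,0],"angular":[0,0,0.018],"jaw":0.28},{"translation":[0,2,0],"angular":[0,0,0.018],"jaw":0.28},{"translation":[0,2,0],"angular":[0,0,0.018],"jaw":0.28},{"translation":[0,2,0],"angular":[0,0,0.018],"jaw":0.28},{"translation":[0,2,0],"angular":[0,0,0.018],"jaw":0.28}]'; python3 -c "
from h import *
lev()"
```

```text
t: 24.4
ee_pos: [426.6, 218.3, 65.1]
orientation: [-0.416, 3.114, -0.003]
ft_force: [5.6, -12.8, 0.6]
width: 24.7
grasp_force: 6.8
t 24.4 p [426.6, 218.3, 65.1] yaw 1.8362 tilt [ 0.0006 -0.0019] F [5.6, -12.8, 0.6] w 24.7 g 6.8
tcp theta 0.131 r 110.2 tangential 13.8 radial -2.1
```

The handle needs about 14 N at pickup, so around 95–100 N is latched. Returning to the rest stop, opening and lifting off.

```bash
python3 -m creep '[{"translation":[0,-4,0],"angular":[0,0,-0.03],"jaw":0.28},{"translation":[-0.3,-8,0],"angular":[0,0,-0.065],"jaw":0.28},{"translation":[-0.7,-12.5,0],"angular":[0,0,-0.105],"jaw":0.28},{"translation":[-1,-15.5,0],"angular":[0,0,-0.13],"jaw":0.28},{"translation":[-1.2,-17,0],"angular":[0,0,-0.143],"jaw":0.28},{"translation":[-1.2,-17.2,0],"angular":[0,0,-0.143],"jaw":0.28},{"translation":[-1.2,-17.2,0],"angular":[0,0,-0.143],"jaw":0.28},{"translation":[-1.2,-17.2,0],"angular":[0,0,-0.143],"jaw":0.28}]'; python3 -c "
from h import *
lev()"
```

```text
t: 25.4
ee_pos: [431.6, 204.5, 65.2]
orientation: [-0.635, 3.076, 0.002]
ft_force: [-3.1, 9.0, -1.5]
width: 24.6
grasp_force: 4.4
t 25.4 p [431.6, 204.5, 65.2] yaw 1.9782 tilt [0.0002 0.0015] F [-3.1, 9.0, -1.5] w 24.6 g 4.4
tcp theta -0.002 r 110.1 tangential -9.5 radial -0.7
```

```bash
python3 -m creep '[{"translation":[0,0,0],"angular":[0,0,0],"jaw":0.5},{"translation":[0,0.5,0],"angular":[0,0,0],"jaw":0.6},{"translation":[0,1,0],"angular":[0,0,0],"jaw":0.6},{"translation":[0,1,-25],"angular":[0,0,0],"jaw":0.6},{"translation":[0,1,-65],"angular":[0,0,0],"jaw":0.6},{"translation":[0,1,-120],"angular":[0,0,0],"jaw":0.6},{"translation":[30,-45,-140],"angular":[0,0,0],"jaw":0.6},{"translation":[50,-100,-140],"angular":[0,0,0],"jaw":0.6}]'
python3 - <<'E'
from h import *
snap("top","x");snap("side","x"); lev(); snap("top","top6"); snap("side","side6")
i=cv2.imread("pics/side6.png"); j=cv2.imread("pics/top6.png")
o=np.hstack([cv2.resize(i[170:270,230:330],(400,400),interpolation=3),cv2.resize(j[205:325,205:325],(400,400),interpolation=3)]); cv2.imwrite("pics/v9.png",o)
E
```

```text
t: 26.4
ee_pos: [426.0, 91.1, 207.1]
orientation: [-0.64, 3.072, -0.0]
ft_force: [1.2, -0.5, -0.1]
width: 52.8
grasp_force: 0.0
t 26.5 p [425.3, 87.8, 205.7] yaw 1.9743 tilt [ 0.0008 -0.0009] F [-0.5, 0.7, 0.2] w 52.7 g 0.0
tcp theta -0.573 r 193.1 tangential -0.9 radial 0.2
```

View pics/v9.png

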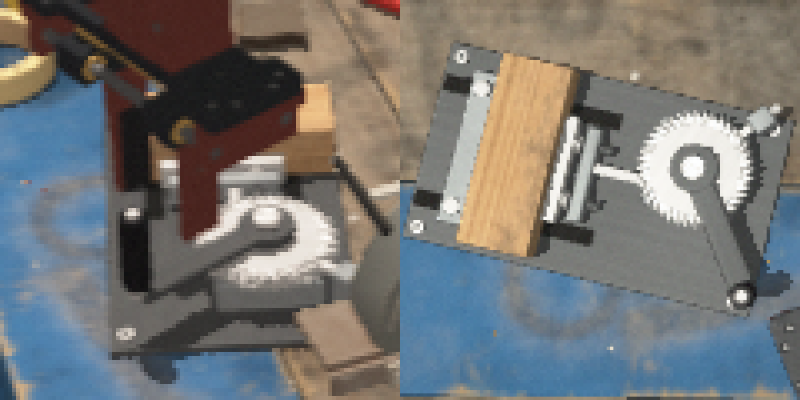

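The block is clamped against the stop with the springs compressed, square and centred. The lever is at its rest stop (handle at crop (741,295)) and the gripper is clear. Handing in.

```bash
python3 -c "
from workcell import ctrl
print(ctrl.close_job())"
```

```text
the job is handed in; nothing more can be done
None
```

The pine block is clamped flat and centred at roughly 95–100 N (about 14 N on the handle when checked), peaking at an estimated 110–120 N while tightening, with the lever released at its rest stop; I handed the job in at about 26.5 s and the interface returned no verdict.

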